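# Key the driving spider onto the bottle tumbler's shaft

## Robot

A 7-joint arm with a two-finger parallel gripper is mounted at the origin on a cart in front of the work surface, level with it; the furniture and walls round the work are solid. World frame = base frame: x ahead of the robot, y to its left, z up, the work surface at z = 0. Lengths are in m, angles in rad, forces in N, time in s.
With the tool pointing down it reaches from about 0.4 to 0.85 m from the base axis. Payload 4.5 kg.
Tool frame: the origin (TCP) lies at the very end of the fingers, on their centre line; the grasp point (between the pads) lies 19 mm behind it; z points along the fingers, y is the line along which they close (so a half turn about z gives the same grasp; the last joint's range is limited). The gripper opens to 88 mm and grips with 3 to 60 N. Pads are 18 mm wide; open, the fingers measure 123 mm over their backs; the gripper's body (75 mm by 187 mm) begins 45 mm behind the grasp point.
Start: joints at [-1.278, 0.689, -0.195, 1.565, 0.157, 0.902, -0.215], TCP at [0.16, 0.604, 0.239] pointing down, gripper open.
Joint ranges: [-3.01, 3.01], [-0.46, 2.08], [-1.47, 1.51], [0.13, 2.56], [-1, 4.14], [0.04, 2.09], [-2.66, 2.66]. Speed limits (rad/s): [2.57, 2.57, 3.14, 3.14, 3.14, 3.14, 3.14].

## Interface

Orientations are given as a unit quaternion [x, y, z, w].
In Python, from plant import r, optics gives the robot as it stands.
- The arm moves only by the tool servo_tool, never from a script. Its arguments are lists of equal length, an entry for each row: "translation": the shift along the tool's x, y, z in m, a list of three; "turn": the turn, a rotation vector about the tool's x, y, z in rad, a list of three. In form: {"translation": [[dx, dy, dz], ...], "turn": [[rx, ry, rz], ...]}. A call has 1 to 10 rows; each row shifts and turns the commanded pose from where the row before left it, along the tool's axes as they then stand; what a row does not reach is not made up. A row lasts 1/8 s, in which the tool goes at most 62.5 mm and 10.7 degrees, less where a joint would pass 70% of its speed; a pose out of reach is approached as far as the arm can. A call is refused whole if a number of a shift passes 0.0625 or a number of a turn 0.188, either way. A call with a gripper value outside its range is refused whole. "grip" is the opening, from 0 (shut) to 1 (fully open), set as the call begins (left out, the last holds). The fingers move at their own pace and stop on an object; "grip_force" is the grip in N (left out, the last holds). Time passes only in rows, so rows that do not move let the fingers close. It gives the time, the measured TCP pose, the force, the opening and the grip force at its end, in the units of the state.
- r.get_state(): the state, without advancing time (a new reading comes with each control period).
- optics.snapshot(name): name is "scene" or "top" or "wrist"; returns a dict with "img" (400x640x3 uint8, red, green, blue), "z_map" (400x640 float32, m along the optical axis (not along the pixel's ray), 0 where there is no reading), "mtx" (3x3 intrinsics, pixels), "k1" (the pictures are not rectified: a ray, as slopes to the right and down, at radius r is drawn at 1 + k1 r^2 times it, then the intrinsics apply), "R" (3x3) and "t" (3): a world point X has camera coordinates R X + t. Camera axes: x right, y down, z forward; pixel columns grow to the right and rows downward; lengths in m; the calibration is good to about 2 mm. A picture is of the moment at which its call begins.
- r.finish_job(): hands the job in; it is judged then, once.
The state is a dict: "clock": time; "q": joint angles; "qd": joint speeds; "joint_torque": joint torques, N m; "tool_pos": TCP position; "eef_rot": TCP orientation; "contact_force": force on the tool from outside, world axes, zero at the start; "moment": the same for the moment, N m; "opening": opening from 0.0 (shut) to 1.0 (fully open); "finger_force": force on a finger pad.
Only numpy, scipy, OpenCV 4.12 (cv2) and the standard library are available. Lean on these libraries where they do the work, as an engineer would, in place of code of your own. Each camera call takes 0.05 s, during which the arm holds its last target. There are 200 camera calls.

## Task

Fit the drive of the bottle tumbler: drop the loose steel key into the slot on top of the drive shaft so that it lies fully down in it, turn the three-armed spider on the shaft nose until its keyway is at the top, in line with the key, then slide the spider along the shaft over the key until its hub is fully home against the shaft's collar. Leave the bottles, the tweezers and the other things on the worktop where they stand.

Things in the scene. Friction and masses are not known exactly. Their poses are not given: they have to be found in the camera images.
- key_center (a point): Centre of the loose key: a plain square bar of bright steel, 16 x 16 mm in section, 60 mm long (own y axis along it, z up), 128 g, edges rounded by 2.5 mm. It lies flat on the worktop in front of the drive, towards the robot, its centre 8 mm above the worktop. Any long face may go down.
- slot_floor (a point): Middle of the floor of the slot in the top of the drive's shaft. z up; y along the shaft from the gearbox to its free end (about to the robot's left); x across, away from the robot. Slot 18 mm wide, 68 mm long, closed at both ends, 8 mm deep below the shaft's crown (a seated key stands 8 mm proud). Steel shaft, 48 mm diameter, level, axis 16 mm below this point; it does not turn.
- drive: The drive: grey gearbox (106 mm in x, 102 mm in y, top 176 mm above the worktop) with a motor behind, on a base plate, fixed. Origin on the worktop under slot_floor, same axes; shaft axis 125 mm up. At y = -38 mm is the shaft's collar (64 mm diameter), the shoulder for the hub; the gearbox lies beyond y = -52 mm; the shaft's end washer (58 mm diameter) and screw end at y = +153 mm.
- spider (a joint): Place of the spider along the shaft, m: 0 parked on the shaft nose against the end washer, growing towards the gearbox, 0.102 fully home (hub against the collar). It takes about 3 N to slide and stays where it is left. A key in the slot blocks the hub at about 0.034 unless the keyway is within about 0.15 rad of the top.
- spider_turn (a joint): Turn of the spider about the shaft, rad: 0 when its keyway is at the very top, positive when the keyway leans towards the robot (-x of the drive). It takes about 0.12 N m to turn, turns freely both ways and stays where it is left. It starts leaning towards the robot by 0.35 to 0.85.
- keyway_mouth (a point): Middle of the keyway's mouth in the spider's hub face that looks to the gearbox, 28 mm from the shaft's axis; parked it is 64 mm along y from slot_floor. Own axes: y along the shaft away from the gearbox, z from the axis out through the keyway. Aluminium hub, 84 mm diameter, 72 mm long, captive on the shaft; keyway 18.5 mm wide all along the bore, widened to 27 mm at the mouth.
- pin_end (a point): Centre of the flat free end of the steel pin (16 mm diameter, 35 mm long, along the shaft, away from the gearbox) on the spider's arm over the keyway: 85 mm from the axis, 105 mm behind the mouth face. Axes as keyway_mouth. Three such arms, 120 degrees apart, each 22 mm wide, 12 mm thick (58 to 70 mm behind the mouth face), round end, reaching 96 mm from the axis.
- sample_bottle_a: White plastic sample bottle with cap, 51 mm in diameter, 90 mm tall, standing at the front right; origin under its centre. A bystander.
- sample_bottle_b: Another such sample bottle, standing farther right and back. A bystander.
- bottle_cap: White bottle cap, 34 mm across, 14 mm tall, at the front right. A bystander.
- tweezers: Thin steel tweezers, 130 mm long, 16 mm wide, lying flat beside the right edge of the sink. A bystander.
- rubber_stopper: Dark rubber cone, 72 mm across, 47 mm tall, behind the drive's shaft. A bystander.
- petri_dish: Glass petri dish, 69 mm across, 16 mm tall, behind the drive's shaft. A bystander.
- vial: Glass vial with a black cap, 21 mm across, 54 mm tall, standing at the front right. A bystander.
Not all that is in view belongs to the job. There is more than one size of the part that bears key_center; the job needs the largest.

How it is judged:
By the outcome, as a careful person would: the job done as asked, in the order asked, and still so for the second after the job is handed in, with the robot touching nothing.
It also fails if it takes over 67 s, if anything falls off the work surface, if the arm or the gripper's body presses on something with over 40 N, if the wrist force passes 120 N, or if a joint passes its speed limit or range.

## Working session

There is one attempt and no reset: what is moved stays moved. The work goes in short steps, Python scripts to look and compute and a tool call to move; the robot and the scene stay as the last step left them, time stands still between calls to the robot, and variables do not carry over. Pictures are saved under pics/ and viewed, at most 12 in all, crops included, and the job is handed in when it is done.

Besides the shell and the picture viewer there is one more tool, called by a JSON object that holds its "op" and its "data", one argument or row to a line. servo_tool: Moves the arm, as the interface text tells. Its arguments: {"type":"object","properties":{"translation":{"type":"array"},"turn":{"type":"array"},"grip":{"type":"number"},"grip_force":{"type":"number"}},"required":["translation","turn"]}

```bash
ls; mkdir -p pics; cat > h.py <<'E'
import numpy as np, cv2
from plant import r, optics
def snap(n):
    s=optics.snapshot(n); np.savez('/tmp/%s.npz'%n,**s); return s
def ray(s,u,v):
    d=cv2.undistortPoints(np.array([[[u,v]]],float),s['mtx'],np.array([float(s['k1']),0,0,0]))[0,0]
    # k1 model: drawn = (1+k1 r^2)*slope, same as cv2
    R=np.array(s['R']);return -R.T@s['t'], R.T@np.array([d[0],d[1],1.])
def onz(s,u,v,z):
    o,d=ray(s,u,v); return o+d*(z-o[2])/d[2]
def dep(s,u,v):
    o,d=ray(s,u,v); return o+d*float(s['z_map'][int(round(v)),int(round(u))])
def cloud(s):
    h,w=s['z_map'].shape; uu,vv=np.meshgrid(np.arange(w),np.arange(h))
    p=np.stack([uu,vv],-1).reshape(-1,1,2).astype(float)
    d=cv2.undistortPoints(p,s['mtx'],np.array([float(s['k1']),0,0,0])).reshape(h,w,2)
    c=np.dstack([d,np.ones((h,w))])*s['z_map'][...,None]
    return (c-np.array(s['t']))@np.array(s['R'])
def proj(s,X):
    c=np.array(s['R'])@X+s['t']; return cv2.projectPoints(c[None],np.zeros(3),np.zeros(3),s['mtx'],np.array([float(s['k1']),0,0,0]))[0][0,0]
E
python3 - <<'E'
from h import *
for n in('scene','top'):
    s=snap(n); cv2.imwrite('pics/%s0.png'%n,s['img'][...,::-1]); print(n,-np.array(s['R']).T@s['t'],s['k1'],s['mtx'][0])
print(r.get_state())
E
```

```text
pics
scene [0.03219809 0.61154859 0.54854853] -0.0669929036965829 [478.57595248   0.         319.33275151]
top [ 0.48110185 -0.10237671  1.18296061] -0.1266946309887865 [452.89753615   0.         310.99422256]
{'clock': 0.1, 'q': array([-1.27821979,  0.68988685, -0.19453177,  1.56623381,  0.15730309,
        0.9025017 , -0.21512789]), 'qd': array([ 0.00103928, -0.00254851,  0.00026003, -0.00182518,  0.00293115,
        0.00150811,  0.00090099]), 'joint_torque': array([-3.24199529e-03, -5.28504610e+01, -1.27141546e+00, -1.53837723e+01,
       -5.25333825e-02,  1.96593523e-03,  5.63562355e-05]), 'tool_pos': array([0.15982847, 0.60363329, 0.23800047]), 'eef_rot': array([ 1.28998453e-01,  9.91644457e-01, -8.17535930e-04, -4.77907677e-05]), 'contact_force': array([-0.7394935 ,  0.65684025,  0.35107152]), 'moment': array([ 0.03538445, -0.00293688,  0.05231384]), 'finger_force': 0.0, 'opening': 1.0004457518594685}
```

View pics/scene0.png

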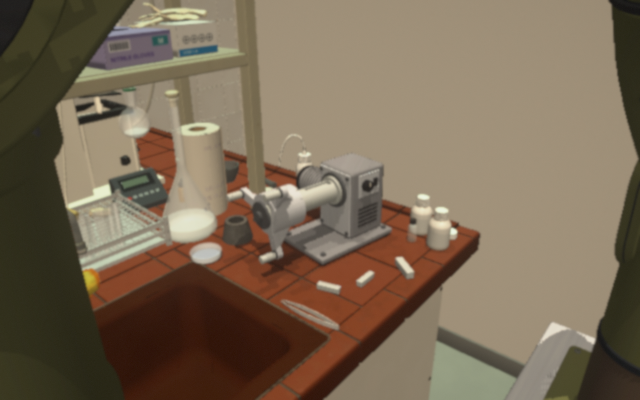

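View pics/top0.png

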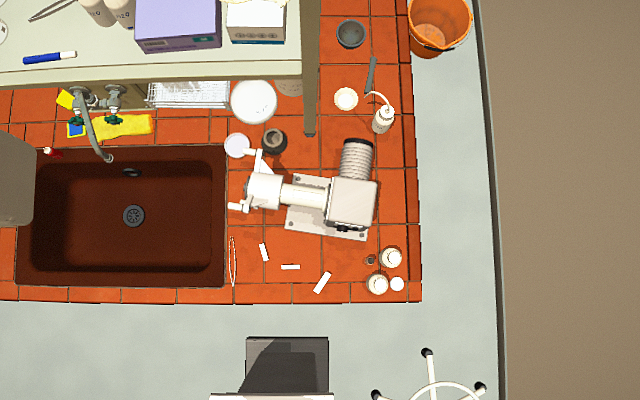

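The scene picture shows the drive (shaft about 300,195, gearbox 350,195) and three bars at (328,287), (365,278) and (404,267). In the top picture the three bars are at (264,252), (290,267) and (322,282); the last looks longest. I'll measure all three and enlarge a crop.

```bash
cat > m.py <<'E'
from h import *
s=dict(np.load('/tmp/top.npz')); im=s['img']; 
hsv=cv2.cvtColor(im,cv2.COLOR_RGB2HSV)
m=((hsv[...,1]<70)&(hsv[...,2]>120)).astype(np.uint8)
n,l,st,c=cv2.connectedComponentsWithStats(m)
for i in range(1,n):
    x,y,w,h,a=st[i]
    if 230<x<345 and 240<y<295 and a>20:
        pts=np.argwhere(l==i)[:,::-1]
        P=np.array([onz(s,u,v,.016) for u,v in pts])[:,:2]
        rc=cv2.minAreaRect(P.astype(np.float32)*1000)
        # area in mm2
        d=dep(s,*c[i])
        print(c[i],a,'rect',rc,'depthpt',d.round(4))
        C=np.cov(P.T);w_,V=np.linalg.eigh(C);print('  L,W',np.sqrt(12*w_)[::-1],'dir',V[:,1],'mean',P.mean(0))
cv2.imwrite('pics/crop.png',cv2.resize(im[120:310,215:415],None,fx=4,fy=3.1,interpolation=cv2.INTER_CUBIC)[...,::-1])
cl=cloud(s); g=cl[290:296,250:300]; print('table z',np.median(cl[285:292,240:280,2]))
s2=dict(np.load('/tmp/scene.npz'));
c2=cloud(s2);print('scene table z',np.median(c2[265:272,320:340,2]))
E
python3 m.py
```

```text
[263.25806452 251.67741935] 93 rect ((515.8401489257812, 15.196500778198242), (44.74873352050781, 13.061829566955566), 16.148775100708008) depthpt [0.5161 0.0159 0.0098]
  L,W [0.04596173 0.01353476] dir [-0.96020002 -0.27931332] mean [0.51590666 0.01524189]
[290.  266.5] 76 rect ((477.583740234375, -53.25459289550781), (46.03555679321289, 7.632080554962158), 89.5253677368164) depthpt [ 0.4776 -0.0531  0.0113]
  L,W [0.04882134 0.00990687] dir [0.00845046 0.99996429] mean [ 0.47758435 -0.05326676]
[321.71974522 282.1910828 ] 157 rect ((437.45404052734375, -134.06997680664062), (16.225566864013672, 59.782989501953125), 55.41790008544922) depthpt [ 0.4371 -0.1338  0.0168]
  L,W [0.05999392 0.01681791] dir [-0.82196394  0.56953953] mean [ 0.43705998 -0.13382902]
table z -0.0002040793174454674
scene table z -0.0017947281193537116
```

View pics/crop.png

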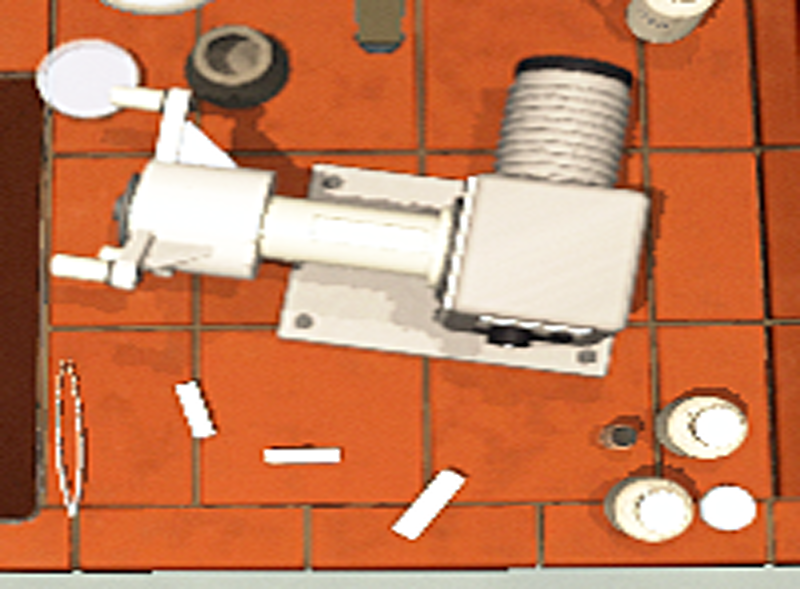

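The crop confirms three bars: right bar (430,505 in the crop; 322,282 in the full picture) is 60 x 16.5 mm. The others are 46 x 13 and 49 x 10, so the 60 mm one is the key. Next is the drive pose.

```bash
cat > d.py <<'E'
from h import *
s=dict(np.load('/tmp/top.npz')); cl=cloud(s)
box=(cl[...,0]>.5)&(cl[...,0]<.8)&(cl[...,1]>-.35)&(cl[...,1]<.15)
m=(box&(abs(cl[...,2]-.176)<.006)).astype(np.uint8)
n,l,st,c=cv2.connectedComponentsWithStats(m)
i=1+st[1:,4].argmax(); P=cl[l==i]; print('gear',len(P),P.mean(0),cv2.minAreaRect((P[:,:2]*1000).astype(np.float32)))
# shaft: fit
rc=cv2.minAreaRect((P[:,:2]*1000).astype(np.float32))
for z0 in(.12,):
    m=box&(cl[...,2]>.11)&(cl[...,2]<.155)&(cl[...,1]<-.075)&(cl[...,1]>-.15)
    Q=cl[m]; print('shaft',len(Q),Q.mean(0),Q.min(0),Q.max(0))
    from scipy.optimize import least_squares
    def f(p,Q=Q,R=.024):
        # axis x = p0+p1*(y+.1), z=p2
        return np.hypot((Q[:,0]-p[0]-p[1]*(Q[:,1]+.1))/np.hypot(1,p[1]),Q[:,2]-p[2])-R
    o=least_squares(f,[.63,0,.125],loss='soft_l1',f_scale=.002); print(o.x,np.std(f(o.x)))
# hub
    m=box&(cl[...,2]>.13)&(cl[...,2]<.175)&(cl[...,1]<.06)&(cl[...,1]>-.03)&(abs(cl[...,0]-.66)<.04)
    Q=cl[m]; print('hub',len(Q),Q.mean(0))
    o=least_squares(lambda p:f(p,Q,.042),[.63,0,.125],loss='soft_l1',f_scale=.002); print(o.x,np.std(f(o.x,Q,.042)))
np.set_printoptions(linewidth=250)
print((cl[183:212:2,278:332:4,2]*1000).round().astype(int)); print((cl[196,240:332:4]*1000).round().astype(int).tolist())
E
python3 d.py
```

```text
gear 2031 [ 0.62337047 -0.19859218  0.17597884] ((624.266845703125, -198.42750549316406), (103.10433959960938, 106.05079650878906), 80.26274108886719)
shaft 629 [ 0.63575707 -0.10981082  0.14204322] [ 0.57877022 -0.14998147  0.11005453] [ 0.67132918 -0.07500451  0.15486612]
[0.64073085 0.31716121 0.12291201] 0.00590132814453145
hub 952 [0.65777775 0.00448763 0.16090614]
[0.64282534 0.14775514 0.12551203] 0.0059658741934957744
[[162 138 132  -4  21  16  20  22  20  20  15  17  16 135]
 [165 146 141 143 139 136  21  18  18  18  19  18  21 147]
 [167 152 146 144 144 140 143 136 134  21  22  20 143 169]
 [171 147 147 149 148 146 150 146 140 141 137 135 148 170]
 [167 150 149 145 140 141 141 146 148 147 143 143 152 169]
 [166 151 150 145 143 141 140 144 142 140 146 149 154 174]
 [167 150 145 148 141 143 141 139 141 144 141 150 158 170]
 [160 147 144 150 149 144 146 141 142 143 140 152 161 172]
 [163 144 144 142 144 148 151 146 139 138 142 150 165 173]
 [159 137 138 140 143 141 148 145 148 147 151 148 162 174]
 [151  -1 126 131 134 143 135 141 144 143 143 143 160 175]
 [143   0   0  18  17 129 133 136 139 140 145 151 160 175]
 [134  -3  -2  17  18  19  21  18 126 133 139 146 158 176]
 [128   0   1  14  18  15  16  20  17  18  23 141 153 175]
 [ -2  -2   1  20  15  18  16  21  19  19  16 136 149 175]]
[[663, 79, 3], [664, 69, -1], [637, 35, 171], [636, 25, 174], [638, 18, 162], [639, 9, 159], [638, -1, 163], [638, -10, 160], [638, -19, 161], [637, -28, 164], [641, -36, 141], [641, -45, 142], [640, -55, 146], [640, -64, 147], [641, -73, 140], [641, -82, 138], [641, -92, 140], [640, -101, 144], [640, -110, 141], [641, -120, 137], [640, -129, 142], [638, -138, 155], [636, -147, 164]]
```

```bash
cat > e.py <<'E'
from h import *
s=dict(np.load('/tmp/top.npz')); cl=cloud(s)
for n,(u,v) in dict(shelfedge=(150,78),shelf2=(250,70),shelf3=(300,65),post=(310,128),postm=(311,100),purple=(180,30),faucet=(110,157),faucet2=(80,92),flask=(253,100)).items():
    print(n,np.median(cl[v-1:v+2,u-1:u+2].reshape(-1,3),0).round(3))
b=(cl[...,2]>.2)&(cl[...,0]>.3)&(cl[...,0]<.9)
P=cl[b&(cl[...,1]<.5)]
for y in np.arange(-.2,.5,.05):
    q=P[(P[:,1]>y)&(P[:,1]<y+.05)&(P[:,2]<1)]
    if len(q): i=q[:,0].argmin(); print(round(y,2),q[i].round(3))
from scipy.spatial.transform import Rotation as Ro
w=snap('wrist'); st=r.get_state(); Rt=Ro.from_quat(st['eef_rot']).as_matrix()
print('cam in tool',Rt.T@(-w['R'].T@w['t']-st['tool_pos']),'\n',Rt.T@w['R'].T, w['mtx'], w['k1']); print(Rt)
E
python3 e.py
```

```text
shelfedge [0.825 0.189 0.404]
shelf2 [0.833 0.002 0.409]
shelf3 [ 0.842 -0.089  0.408]
post [ 0.824 -0.108  0.075]
postm [ 0.822 -0.109  0.281]
purple [0.884 0.119 0.469]
faucet [0.73 0.36 0.18]
faucet2 [0.867 0.414 0.248]
flask [0.887 0.034 0.111]
-0.15 [ 0.821 -0.104  0.584]
-0.1 [ 0.822 -0.099  0.525]
-0.05 [ 0.822 -0.034  0.401]
-0.0 [0.601 0.035 0.201]
0.05 [0.608 0.05  0.201]
0.1 [0.822 0.128 0.409]
0.15 [0.822 0.15  0.397]
0.2 [0.822 0.209 0.393]
0.25 [0.822 0.257 0.407]
0.3 [0.822 0.324 0.4  ]
0.35 [0.724 0.366 0.207]
0.4 [0.809 0.401 0.25 ]
0.45 [0.822 0.459 0.398]
cam in tool [ 6.72479881e-02 -8.23039632e-05 -1.45650147e-01] 
 [[-1.22188389e-03 -9.65568758e-01 -2.60145113e-01]
 [ 9.99998347e-01 -8.29460059e-04 -1.61825508e-03]
 [ 1.34675657e-03 -2.60146660e-01  9.65568175e-01]] [[311.79576642   0.         320.736537  ]
 [  0.         311.79576642 198.47120334]
 [  0.           0.           1.        ]] -0.04465944139192545
[[-9.66726963e-01  2.55810307e-01 -2.57906576e-04]
 [ 2.55810418e-01  9.66726018e-01 -1.35521544e-03]
 [-9.73530817e-05 -1.37609850e-03 -9.99999048e-01]]
```

{"op": "servo_tool", "data": {
  "translation": [
    [-0.044,-0.021,-0.0125],
    [-0.044,-0.021,-0.0125],
    [-0.044,-0.021,-0.0125],
    [-0.044,-0.021,-0.0125],
    [-0.044,-0.021,-0.0125],
    [-0.044,-0.021,-0.0125],
    [-0.044,-0.021,-0.0125],
    [-0.047,-0.021,-0.0125]
  ],
  "turn": [
    [0,0,0],
    [0,0,0],
    [0,0,0],
    [0,0,0],
    [0,0,0],
    [0,0,0],
    [0,0,0],
    [0,0,0]
  ]
}}

```text
clock: 1.15
tool_pos: [0.4609, 0.3498, 0.339]
eef_rot: [0.129, 0.992, -0.0, -0.0]
contact_force: [0.9, 0.6, -0.4]
opening: 1.003
finger_force: 0.0
```

{"op": "servo_tool", "data": {
  "translation": [
    [-0.0286,-0.0384,0],
    [-0.0286,-0.0384,0],
    [-0.0286,-0.0384,0],
    [-0.0286,-0.0384,0],
    [-0.0286,-0.0384,0],
    [-0.0286,-0.0384,0],
    [-0.0286,-0.0384,0],
    [-0.0286,-0.0384,0],
    [-0.0286,-0.0384,0],
    [0,0,0]
  ],
  "turn": [
    [0,0,0],
    [0,0,0],
    [0,0,0],
    [0,0,0],
    [0,0,0],
    [0,0,0],
    [0,0,0],
    [0,0,0],
    [0,0,0],
    [0,0,0]
  ],
  "grip": 0.45
}}

```text
clock: 2.4
tool_pos: [0.6209, -0.0548, 0.3378]
eef_rot: [0.133, 0.991, -0.002, -0.0]
contact_force: [0.6, 0.4, -0.5]
opening: 0.448
finger_force: 0.0
```

```bash
python3 - <<'E'
from h import *
s=snap('wrist'); 
im=s['img'].copy()
cv2.imwrite('pics/w1.png',im[...,::-1])
for n,X in dict(slot=(.6417,-.0968,.149),pin=(.6,.035,.195)).items(): print(n,proj(s,np.array(X)))
cl=cloud(s); print(s['img'].mean(), (s['z_map']==0).mean())
E
```

```text
slot [290.44351971 205.59645078]
pin [410.12394454 141.25439649]
92.561203125 0.019796875
```

View pics/w1.png

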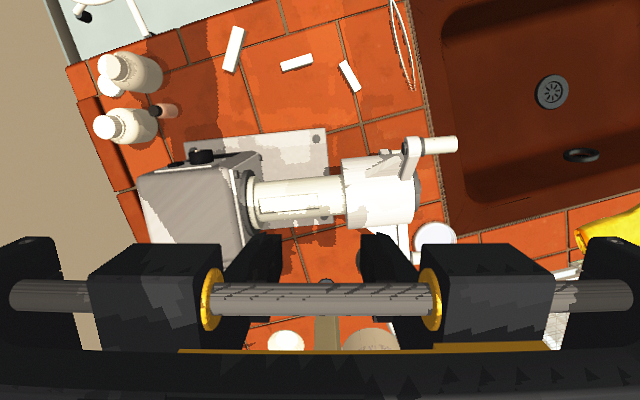

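The wrist picture shows the slot at about (258-320, 192-215), the near pin at (420-457,145) and the keys at (233,50), (296,62), (349,76). I'll enlarge the slot.

```bash
python3 - <<'E'
from h import *
s=dict(np.load('/tmp/wrist.npz'))
c=s['img'][130:240,240:470]; g=cv2.resize(c,None,fx=3.4,fy=3.4,interpolation=cv2.INTER_CUBIC)
g=cv2.LUT(g,np.array([255*(i/255)**1.8 for i in range(256)],np.uint8))
cv2.imwrite('pics/w1c.png',g[...,::-1])
E
```

```text
(no output)
```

View pics/w1c.png

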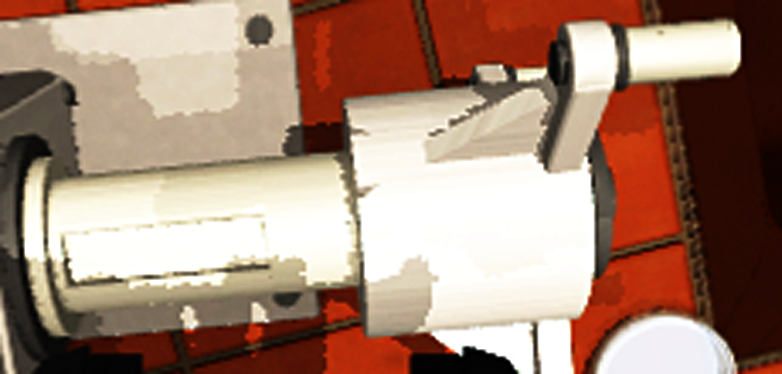

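The crop shows the slot rim corners at crop (64,234), (264,216), (268,268), (70,282), and the pin running from (625,53) to its end at about (739,47).

```bash
cat > f.py <<'E'
from h import *
s=dict(np.load('/tmp/wrist.npz'))
f=lambda x,y:((x+.5)/3.4-.5+240,(y+.5)/3.4-.5+130)
C=np.array([onz(s,*f(*p),.1472) for p in((64,234),(264,216),(268,268),(70,282))])
print(C.round(4)); print('centre',C.mean(0),'L',np.linalg.norm(C[1]-C[0]),np.linalg.norm(C[2]-C[3]),'W',np.linalg.norm(C[3]-C[0]),np.linalg.norm(C[2]-C[1]))
d=(C[1]+C[2]-C[0]-C[3]);print('yaw',np.arctan2(d[0],d[1]))
S=C.mean(0)[:2]
for yaw in(.155,.17):
  ey=np.array([np.sin(yaw),np.cos(yaw)]);ex=np.array([ey[1],-ey[0]])
  for p in((625,53),(737,47)):
    o,dd=ray(s,*f(*p))
    ts=np.linspace(.1,.7,6001);X=o+ts[:,None]*dd
    rx=(X[:,:2]-S)@ex; rz=X[:,2]-.125; R=np.hypot(rx,rz)
    for i in np.where(np.diff(np.sign(R-.085)))[0]: print(yaw,p,X[i].round(4),'xd',rx[i].round(4),'yd',((X[i,:2]-S)@ey).round(4),'theta',np.arctan2(-rx[i],rz[i]).round(3))
# key from wrist
im=s['img'];hsv=cv2.cvtColor(im,cv2.COLOR_RGB2HSV);m=((hsv[...,1]<70)&(hsv[...,2]>120)).astype(np.uint8)
n,l,st,c=cv2.connectedComponentsWithStats(m)
for i in range(1,n):
    if abs(c[i]-[233,50]).max()<12:
        P=np.array([onz(s,u,v,.014) for u,v in np.argwhere(l==i)[:,::-1]])[:,:2]*1000
        print(c[i],cv2.minAreaRect(P.astype(np.float32)))
E
python3 f.py
```

```text
[[ 0.6247 -0.1293  0.1472]
 [ 0.6363 -0.0641  0.1472]
 [ 0.6537 -0.0676  0.1472]
 [ 0.641  -0.1326  0.1472]]
centre [ 0.63893989 -0.09842039  0.1472    ] L 0.06621480180970941 0.06624939154425927 W 0.016620060629148743 0.01781547167957347
yaw 0.18366502556742753
0.155 (625, 53) [0.6075 0.0474 0.1911] xd -0.0536 yd 0.1392 theta 0.682
0.155 (625, 53) [0.6327 0.0885 0.0476] xd -0.0351 yd 0.1837 theta 2.716
0.155 (737, 47) [0.6137 0.0772 0.1923] xd -0.0521 yd 0.1696 theta 0.659
0.155 (737, 47) [0.6425 0.1342 0.0465] xd -0.0324 yd 0.2304 theta 2.75
0.17 (625, 53) [0.6078 0.0478 0.1894] xd -0.0555 yd 0.1389 theta 0.711
0.17 (625, 53) [0.6324 0.0881 0.049 ] xd -0.038 yd 0.1828 theta 2.678
0.17 (737, 47) [0.614  0.078  0.1903] xd -0.0544 yd 0.1696 theta 0.694
0.17 (737, 47) [0.6421 0.1336 0.0481] xd -0.0361 yd 0.2292 theta 2.703
[232.84558824  48.56066176] ((435.57867431640625, -133.62538146972656), (17.376882553100586, 59.83371353149414), 55.57926940917969)
```

{"op": "servo_tool", "data": {
  "translation": [
    [0.0393,-0.0313,0.03],
    [0.0393,-0.0313,0.03],
    [0.0393,-0.0313,0.03],
    [0.0393,-0.0313,0.03],
    [0,0,0.03],
    [0,0,0.03],
    [0,0,0.02],
    [0,0,0]
  ],
  "turn": [
    [0,0,0],
    [0,0,0],
    [0,0,0],
    [0,0,0],
    [0,0,0.1685],
    [0,0,0.1685],
    [0,0,0],
    [0,0,0]
  ]
}}

```text
clock: 3.45
tool_pos: [0.4358, -0.128, 0.1379]
eef_rot: [0.292, 0.956, 0.0, -0.002]
contact_force: [-0.3, 1.4, 1.1]
opening: 0.448
finger_force: 0.0
```

```bash
cat > k.py <<'E'
from h import *
from scipy.spatial.transform import Rotation as Ro
s=snap('wrist'); st=r.get_state();R=Ro.from_quat(st['eef_rot']).as_matrix()
im=s['img'];hsv=cv2.cvtColor(im,cv2.COLOR_RGB2HSV);m=((hsv[...,1]<80)&(hsv[...,2]>110)).astype(np.uint8)
print(proj(s,np.array([.4365,-.134,.016])))
n,l,stt,c=cv2.connectedComponentsWithStats(m)
for i in range(1,n):
    if stt[i,4]>150 and np.hypot(*(onz(s,*c[i],.016)[:2]-[.4365,-.134]))<.05:
        P=np.array([onz(s,u,v,.016) for u,v in np.argwhere(l==i)[:,::-1]])[:,:2]*1000
        print(c[i],stt[i],cv2.minAreaRect(P.astype(np.float32)))
print(st['tool_pos'],'y ang',np.degrees(np.arctan2(R[1,1],R[0,1])),R[:,2],st['opening'])
E
python3 k.py
```

```text
[316.29256041 197.79084632]
[316.51042535 194.9883236 ] [ 308  162   19   67 1199] ((435.39532470703125, -132.589111328125), (15.814945220947266, 60.598690032958984), 55.35071563720703)
[ 0.43637441 -0.12840352  0.13869366] y ang 55.99411317379147 [-9.46160801e-04  1.08515629e-03 -9.99998964e-01] 0.45179830871330706
```

{"op": "servo_tool", "data": {
  "translation": [
    [-0.0022,-0.004,0.035],
    [0,0,0.04],
    [0,0,0.035],
    [0,0,0.0195],
    [0,0,0],
    [0,0,0]
  ],
  "turn": [
    [0,0,0.01],
    [0,0,0],
    [0,0,0],
    [0,0,0],
    [0,0,0],
    [0,0,0]
  ]
}}

```text
clock: 4.25
tool_pos: [0.4404, -0.1355, 0.0162]
eef_rot: [0.298, 0.954, 0.0, -0.003]
contact_force: [-0.5, 0.0, -0.1]
opening: 0.446
finger_force: 0.0
```

{"op": "servo_tool", "data": {
  "translation": [
    [0,0,0],
    [0,0,0],
    [0,0,0],
    [0,0,0],
    [0,0,0],
    [0,0,0]
  ],
  "turn": [
    [0,0,0],
    [0,0,0],
    [0,0,0],
    [0,0,0],
    [0,0,0],
    [0,0,0]
  ],
  "grip": 0.0,
  "grip_force": 30
}}

```text
clock: 5.0
tool_pos: [0.4405, -0.1355, 0.0164]
eef_rot: [0.298, 0.955, 0.0, -0.003]
contact_force: [-0.4, 0.7, 14.0]
opening: 0.002
finger_force: 7.3
```

{"op": "servo_tool", "data": {
  "translation": [
    [0,0,-0.01],
    [0,0,-0.025],
    [0,0,-0.025],
    [0,0,-0.02],
    [0,0,0],
    [0,0,0]
  ],
  "turn": [
    [0,0,0],
    [0,0,0],
    [0,0,0],
    [0,0,0],
    [0,0,0],
    [0,0,0]
  ],
  "grip": 0.45
}}

```text
clock: 5.75
tool_pos: [0.44, -0.1357, 0.0947]
eef_rot: [0.298, 0.954, -0.0, -0.004]
contact_force: [-0.6, 0.4, -1.2]
opening: 0.45
finger_force: 0.0
```

```bash
python3 k.py; python3 -c "
from h import *
s=r.get_state();print(s['q'],s['contact_force'])
s=dict(np.load('/tmp/wrist.npz'));cv2.imwrite('pics/w2.png',s['img'][...,::-1])"
```

```text
[320.9422828  202.83097803]
[321.17647059 198.82595512] [ 311  160   22   79 1649] ((435.1755065917969, -132.45692443847656), (15.888152122497559, 60.41776657104492), 54.77083969116211)
[ 0.43984931 -0.13564408  0.09446678] y ang 55.29665921920626 [-0.00861259  0.00239997 -0.99996003] 0.45285434930387825
[ 0.28845688  0.75460447 -0.14339054  2.16350307  0.39297028  0.25636614
  0.76652427] [ 0.00433419  0.26328273 -0.40315487]
```

View pics/w2.png

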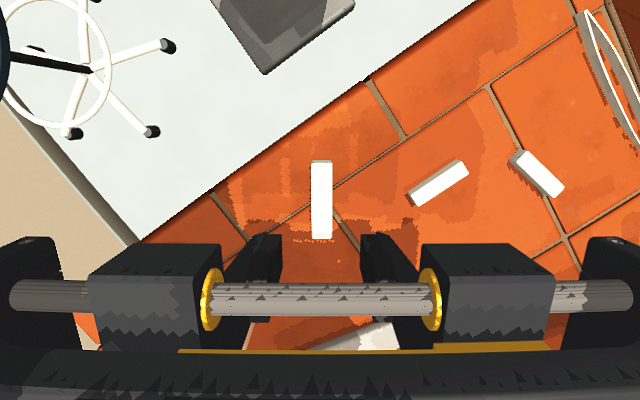

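The key is still at (321,199) in the wrist picture, between the fingers and undisturbed; the tool stopped high and 5 mm off along the key. Correcting, with a slower descent.

{"op": "servo_tool", "data": {
  "translation": [
    [0.0053,0,0.01],
    [0,0,0.015],
    [0,0,0.015],
    [0,0,0.015],
    [0,0,0.01],
    [0,0,0]
  ],
  "turn": [
    [-0.003,-0.0085,0],
    [0,0,0],
    [0,0,0],
    [0,0,0],
    [0,0,0],
    [0,0,0]
  ]
}}

```text
clock: 6.55
tool_pos: [0.4354, -0.1325, 0.0293]
eef_rot: [0.298, 0.955, -0.0, -0.0]
contact_force: [0.4, -0.4, 0.3]
opening: 0.449
finger_force: 0.0
```

```bash
cat > st.py <<'E'
from h import *
from scipy.spatial.transform import Rotation as Ro
st=r.get_state();R=Ro.from_quat(st['eef_rot']).as_matrix()
print(st['tool_pos'].round(4),'yang',np.degrees(np.arctan2(R[1,1],R[0,1])).round(2),'z',R[:,2].round(4),'q',st['q'].round(3),st['contact_force'].round(1),st['moment'].round(2),st['clock'])
E
python3 st.py
```

```text
[ 0.4354 -0.1325  0.0293] yang 55.32 z [-7.e-04 -0.e+00 -1.e+00] q [ 0.21   0.893 -0.026  2.207  0.445  0.047  0.714] [ 0.4 -0.4  0.3] [-0.03  0.03  0.02] 6.55
```

Joint 6 sits at its lower limit here, so the vertical tool can't go lower. I'll lean the tool 0.12 rad along the key, with the tip towards the base, and straighten it after lifting.

{"op": "servo_tool", "data": {
  "translation": [
    [0,0,0],
    [0,0,0],
    [-0.0012,0,0.01],
    [-0.0012,0,0.0101],
    [0,0,0],
    [0,0,0]
  ],
  "turn": [
    [0,0.06,0],
    [0,0.06,0],
    [0,0,0],
    [0,0,0],
    [0,0,0],
    [0,0,0]
  ]
}}

```text
clock: 7.3
tool_pos: [0.4355, -0.1322, 0.0098]
eef_rot: [0.297, 0.953, 0.018, -0.057]
contact_force: [0.8, -0.4, -0.3]
opening: 0.448
finger_force: 0.0
```

```bash
python3 st.py
```

```text
[ 0.4355 -0.1322  0.0098] yang 55.36 z [-0.0979  0.0676 -0.9929] q [ 0.337  0.946 -0.184  2.094  0.444  0.245  0.749] [ 0.8 -0.4 -0.3] [-0.02 -0.13 -0.02] 7.3
```

{"op": "servo_tool", "data": {
  "translation": [
    [0,0,0.001],
    [0,0,0],
    [0,0,0],
    [0,0,0],
    [0,0,0],
    [0,0,0]
  ],
  "turn": [
    [0,0,0],
    [0,0,0],
    [0,0,0],
    [0,0,0],
    [0,0,0],
    [0,0,0]
  ],
  "grip": 0.0,
  "grip_force": 30
}}

```text
clock: 8.05
tool_pos: [0.436, -0.1326, 0.009]
eef_rot: [0.298, 0.953, 0.018, -0.056]
contact_force: [0.1, 0.2, 2.3]
opening: 0.172
finger_force: 30.0
```

```bash
python3 st.py
```

```text
[ 0.436  -0.1326  0.009 ] yang 55.29 z [-0.0968  0.068  -0.993 ] q [ 0.338  0.947 -0.183  2.093  0.444  0.243  0.748] [0.1 0.2 2.3] [-0.05 -0.01  0.04] 8.05
```

{"op": "servo_tool", "data": {
  "translation": [
    [0.0012,0,-0.01],
    [0.003,0,-0.025],
    [0.004,0,-0.03],
    [0.005,0,-0.04],
    [0.005,0,-0.04],
    [0.005,0,-0.04],
    [0,0,0]
  ],
  "turn": [
    [0,0,0],
    [0,0,0],
    [0,0,0],
    [0,0,0],
    [0,0,0],
    [0,0,0],
    [0,0,0]
  ]
}}

```text
clock: 8.93
tool_pos: [0.4363, -0.1325, 0.1979]
eef_rot: [0.298, 0.953, 0.018, -0.054]
contact_force: [-0.1, -0.4, -1.8]
opening: 0.175
finger_force: 30.0
```

```bash
python3 st.py
```

```text
[ 0.4363 -0.1325  0.1979] yang 55.27 z [-0.0915  0.0664 -0.9936] q [ 0.489  0.607 -0.417  2.001  0.281  0.696  0.867] [-0.1 -0.4 -1.8] [-0.09 -0.11  0.03] 8.925
```

{"op": "servo_tool", "data": {
  "translation": [
    [0,0,0],
    [0,0,0],
    [0,0,0],
    [0,0,0],
    [0,0,0],
    [0,0,0],
    [0,0,0],
    [0,0,0]
  ],
  "turn": [
    [0,0.005,0],
    [-0.0187,0,0.1616],
    [-0.0187,0,0.1616],
    [-0.0187,0,0.1616],
    [-0.0187,0,0.1616],
    [-0.0187,0,0.1616],
    [-0.0187,0,0.1616],
    [-0.0187,0,0.1616]
  ]
}}

```text
clock: 9.93
tool_pos: [0.4337, -0.1319, 0.1938]
eef_rot: [0.766, 0.64, 0.042, -0.043]
contact_force: [-0.7, 0.5, -1.6]
opening: 0.173
finger_force: 30.0
```

```bash
python3 st.py; cat > go.py <<'E'
from h import *
import sys
from scipy.spatial.transform import Rotation as Ro
# world target x y z, tool-y angle deg, tilt (about tool y) -> tool shift & turn
st=r.get_state();R=Ro.from_quat(st['eef_rot']).as_matrix()
x,y,z,a,t=map(float,sys.argv[1:6]); a=np.radians(a)
T0=np.array([[-np.sin(a),np.cos(a),0],[np.cos(a),np.sin(a),0],[0,0,-1.]]).T
T=T0@Ro.from_rotvec([0,t,0]).as_matrix()
print('shift',(R.T@(np.array([x,y,z])-st['tool_pos'])).round(4),'turn',Ro.from_matrix(R.T@T).as_rotvec().round(4))
E
python3 go.py .6395 -.098 .2 -10 .1185
```

```text
[ 0.4337 -0.1319  0.1938] yang -10.25 z [ 0.01    0.1193 -0.9928] q [ 0.371  0.564 -0.143  2.091 -0.086  0.512  0.145] [-0.7  0.5 -1.6] [-0.21  0.08  0.02] 9.925
shift [ 0.0705  0.1964 -0.    ] turn [-0.0109 -0.001  -0.0058]
```

{"op": "servo_tool", "data": {
  "translation": [
    [0.0141,0.0393,0],
    [0.0141,0.0393,0],
    [0.0141,0.0393,0],
    [0.0141,0.0393,0],
    [0.0141,0.0393,0],
    [0,0,0],
    [0,0,0]
  ],
  "turn": [
    [-0.0109,-0.001,-0.0058],
    [0,0,0],
    [0,0,0],
    [0,0,0],
    [0,0,0],
    [0,0,0],
    [0,0,0]
  ]
}}

```text
clock: 10.8
tool_pos: [0.6384, -0.0965, 0.202]
eef_rot: [0.763, 0.644, 0.045, -0.038]
contact_force: [-0.8, 0.2, -1.9]
opening: 0.174
finger_force: 30.0
```

```bash
python3 st.py; python3 - <<'E'
from h import *
s=snap('wrist'); t=snap('top')
a=s['img'][100:300,200:440]; b=t['img'][165:235,235:335]
a=cv2.resize(a,(480,400),interpolation=cv2.INTER_CUBIC); b=cv2.resize(b,(571,400)[::1],interpolation=cv2.INTER_CUBIC)[:, :320]
cv2.imwrite('pics/w3.png',np.hstack([a,b])[...,::-1])
for X in((.6395,-.098,.149),(.6395,-.098,.2)): print(proj(s,np.array(X)),proj(t,np.array(X)))
E
```

```text
[ 0.6384 -0.0965  0.202 ] yang -9.69 z [ 0.0189  0.1155 -0.9931] q [ 0.183  0.759 -0.085  1.539 -0.079  0.843  0.005] [-0.8  0.2 -1.9] [-0.21  0.15 -0.03] 10.8
[323.75169448 227.70890428] [306.65307793 195.81327686]
[324.43131151 251.51938597] [306.52409882 192.30106221]
```

View pics/w3.png

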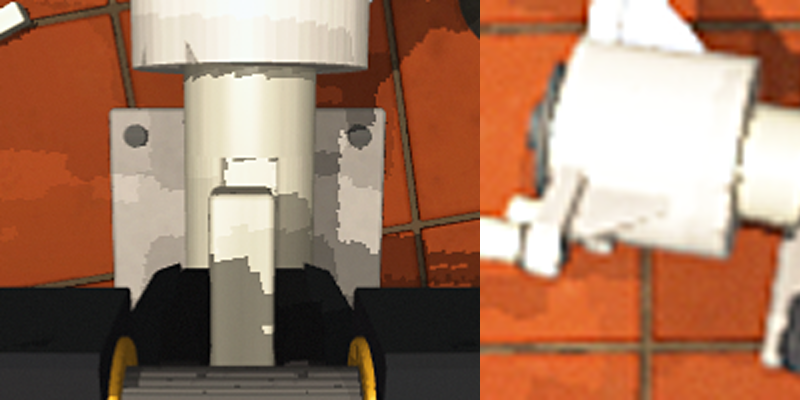

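The picture shows the held key's near end at crop (211-275, 187) and the slot's far-end mouth at crop (225-277, 157). That puts the key a few mm to the left; computing the offset.

```bash
cat > g.py <<'E'
from h import *
s=dict(np.load('/tmp/wrist.npz'))
f=lambda x,y:((x+.5)/2-.5+200,(y+.5)/2-.5+100)
yaw=np.radians(9.9);ey=np.array([np.sin(yaw),np.cos(yaw)]);ex=np.array([ey[1],-ey[0]])
def P(x,y,z): 
    p=onz(s,*f(x,y),z)[:2]; return p,np.array([p@ex,p@ey]).round(4)
for n,a in dict(keyL=(211,194,.208),keyR=(275,194,.208),keyLb=(212,300,.209),keyRb=(275,300,.209),slotL=(224,158,.1472),slotR=(277,158,.1472),shL=(185,160,.125),shR=(316,160,.125),shLn=(185,90,.125),shRn=(316,90,.125)).items(): print(n,*P(*a))
t=np.array([.6384,-.0965]);print('tcp',t@ex,t@ey, 'est slot',np.array([.6395,-.098])@ex,np.array([.6395,-.098])@ey)
E
python3 g.py
```

```text
keyL [ 0.63541968 -0.06722154] [0.6375 0.043 ]
keyR [ 0.65039874 -0.06979138] [0.6527 0.0431]
keyLb [ 0.63114044 -0.09267024] [0.6377 0.0172]
keyRb [ 0.64618626 -0.09524473] [0.6529 0.0173]
slotL [ 0.63717817 -0.06410703] [0.6387 0.0464]
slotR [ 0.65458013 -0.06709397] [0.6564 0.0464]
shL [ 0.62184453 -0.06414524] [0.6236 0.0437]
shR [ 0.66950326 -0.07232534] [0.672  0.0439]
shLn [ 0.62648553 -0.03904974] [0.6239 0.0692]
shRn [ 0.67341605 -0.04711267] [0.6715 0.0694]
tcp 0.6454849519941706 0.01469648764443937 est slot 0.64682646590336 0.01340794566551456
```

```bash
python3 go.py .6407 -.0973 .163 -9.9 .1185
```

```text
shift [-0.0046  0.0022  0.0397] turn [0.0002 0.001  0.0028]
```

{"op": "servo_tool", "data": {
  "translation": [
    [-0.0016,0.0022,0.0137],
    [-0.0015,0,0.013],
    [-0.0015,0,0.013],
    [0,0,0],
    [0,0,0]
  ],
  "turn": [
    [0,0.001,0.0028],
    [0,0,0],
    [0,0,0],
    [0,0,0],
    [0,0,0]
  ]
}}

```text
clock: 11.52
tool_pos: [0.643, -0.0966, 0.1642]
eef_rot: [0.764, 0.643, 0.047, -0.037]
contact_force: [-0.4, 0.5, -0.7]
opening: 0.174
finger_force: 30.0
```

```bash
python3 go.py .6407 -.0973 .151 -9.9 .1185;python3 st.py; python3 - <<'E'
from h import *
s=snap('wrist'); a=s['img'][100:300,200:440]
cv2.imwrite('pics/w4.png',cv2.resize(a,None,fx=3,fy=3,interpolation=cv2.INTER_CUBIC)[:600,:,::-1])
E
```

```text
shift [-0.0027 -0.0021  0.0129] turn [ 0.0039 -0.0009  0.0013]
[ 0.643  -0.0966  0.1642] yang -9.85 z [ 0.0243  0.1167 -0.9929] q [ 0.185  0.809 -0.089  1.56  -0.08   0.766  0.01 ] [-0.4  0.5 -0.7] [-0.22  0.1   0.02] 11.525
```

View pics/w4.png

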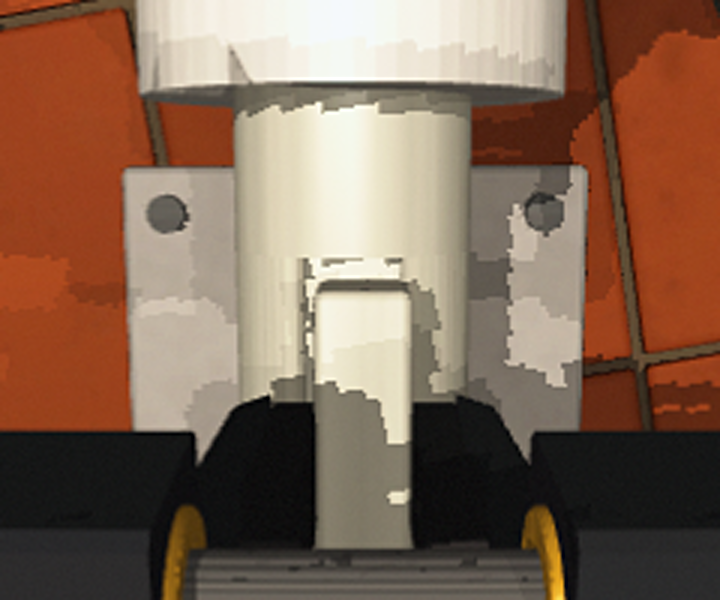

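The key (crop 315-411) is now about 2 mm right of the slot (302-405), which agrees with the computed correction.

{"op": "servo_tool", "data": {
  "translation": [
    [-0.0012,-0.0021,0],
    [0,0,0],
    [0,0,0]
  ],
  "turn": [
    [0.0039,-0.0009,0.0013],
    [0,0,0],
    [0,0,0]
  ]
}}

```text
clock: 11.95
tool_pos: [0.6406, -0.0974, 0.1641]
eef_rot: [0.764, 0.642, 0.045, -0.038]
contact_force: [-0.4, 0.4, -1.7]
opening: 0.174
finger_force: 30.0
```

```bash
python3 go.py .6407 -.0973 .151 -9.9 .1185;python3 st.py
```

```text
shift [-0.0014  0.0001  0.0131] turn [-0.  0.  0.]
[ 0.6406 -0.0974  0.1641] yang -9.9 z [ 0.0203  0.1164 -0.993 ] q [ 0.186  0.808 -0.088  1.564 -0.079  0.768  0.01 ] [-0.4  0.4 -1.7] [-0.21  0.11  0.03] 11.95
```

{"op": "servo_tool", "data": {
  "translation": [
    [-0.0004,0,0.004],
    [-0.0004,0,0.003],
    [-0.0002,0,0.002],
    [0,0,0]
  ],
  "turn": [
    [0,0,0],
    [0,0,0],
    [0,0,0],
    [0,0,0]
  ]
}}

```text
clock: 12.45
tool_pos: [0.6403, -0.0972, 0.1546]
eef_rot: [0.764, 0.642, 0.045, -0.038]
contact_force: [-0.5, 0.2, 0.0]
opening: 0.174
finger_force: 30.0
```

{"op": "servo_tool", "data": {
  "translation": [
    [-0.0002,0,0.002],
    [-0.0002,0,0.002],
    [0,0,0]
  ],
  "turn": [
    [0,0,0],
    [0,0,0],
    [0,0,0]
  ]
}}

```text
clock: 12.82
tool_pos: [0.6404, -0.0972, 0.1507]
eef_rot: [0.764, 0.642, 0.045, -0.038]
contact_force: [-0.1, 0.1, -1.0]
opening: 0.174
finger_force: 30.0
```

```bash
python3 go.py .6407 -.0973 .151 -9.9 .1185;python3 st.py
```

```text
shift [ 0.      0.0003 -0.0003] turn [-0.0007  0.     -0.    ]
[ 0.6404 -0.0972  0.1507] yang -9.9 z [ 0.0196  0.1166 -0.993 ] q [ 0.186  0.825 -0.089  1.573 -0.079  0.742  0.011] [-0.1  0.1 -1. ] [-0.23  0.12 -0.03] 12.825
```

{"op": "servo_tool", "data": {
  "translation": [
    [0,0,0],
    [0,0,0],
    [0,0,0],
    [0.0018,0,-0.015],
    [0.003,0,-0.025],
    [0,0,0]
  ],
  "turn": [
    [0,0,0],
    [0,0,0],
    [0,0,0],
    [0,0,0],
    [0,0,0],
    [0,0,0]
  ],
  "grip": 0.4
}}

```text
clock: 13.58
tool_pos: [0.6424, -0.0975, 0.194]
eef_rot: [0.764, 0.642, 0.047, -0.036]
contact_force: [0.4, -0.8, 0.7]
opening: 0.403
finger_force: 0.0
```

```bash
python3 st.py; python3 - <<'E'
from h import *
s=snap('wrist'); a=s['img'][100:300,200:440]
cv2.imwrite('pics/w5.png',cv2.resize(a,None,fx=3,fy=3,interpolation=cv2.INTER_CUBIC)[:600,:,::-1])
E
```

```text
[ 0.6424 -0.0975  0.194 ] yang -9.91 z [ 0.0255  0.1157 -0.993 ] q [ 0.184  0.771 -0.085  1.539 -0.08   0.823  0.005] [ 0.4 -0.8  0.7] [-0.25  0.04 -0.02] 13.575
```

View pics/w5.png

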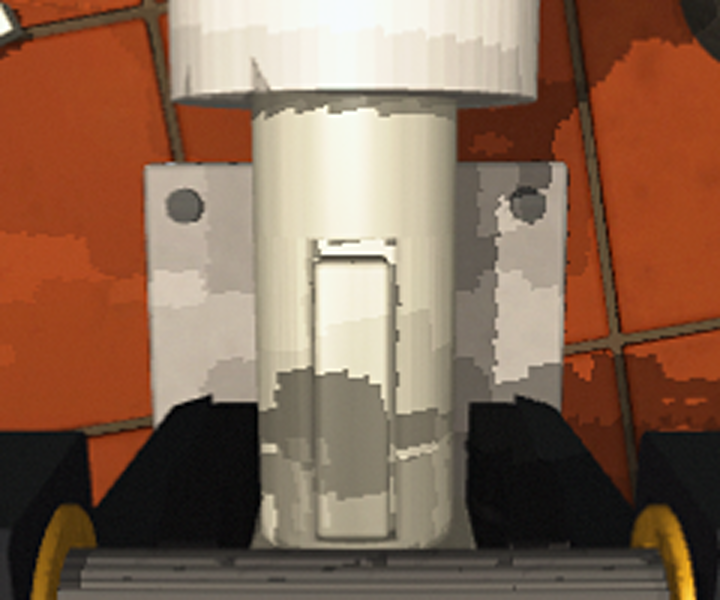

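The key is down in the slot (crop 315-395 by 258-540). I'll check its depth with a gentle touch of the closed fingers.

{"op": "servo_tool", "data": {
  "translation": [
    [0,0,0],
    [0,0,0],
    [0,0,0],
    [0,0,0]
  ],
  "turn": [
    [0,-0.0585,0],
    [0,-0.0585,0],
    [0,0,0],
    [0,0,0]
  ],
  "grip": 0.0,
  "grip_force": 10
}}

```text
clock: 14.12
tool_pos: [0.6401, -0.0977, 0.1907]
eef_rot: [0.766, 0.643, 0.0, -0.001]
contact_force: [0.7, -0.5, -0.9]
opening: 0.006
finger_force: 0.0
```

```bash
python3 go.py .6407 -.0973 .160 -9.9 0
```

```text
shift [0.0005 0.0006 0.0307] turn [-0.0013 -0.0016 -0.0004]
```

{"op": "servo_tool", "data": {
  "translation": [
    [0.0005,0.0006,0.015],
    [0,0,0.0147],
    [0,0,0.002],
    [0,0,0]
  ],
  "turn": [
    [0,0,0],
    [0,0,0],
    [0,0,0],
    [0,0,0]
  ]
}}

```text
clock: 14.62
tool_pos: [0.6409, -0.0968, 0.1589]
eef_rot: [0.766, 0.643, 0.0, -0.001]
contact_force: [0.2, -0.7, 0.5]
opening: 0.006
finger_force: 0.0
```

{"op": "servo_tool", "data": {
  "translation": [
    [0,0,0.001],
    [0,0,0.001],
    [0,0,0.001],
    [0,0,0]
  ],
  "turn": [
    [0,0,0],
    [0,0,0],
    [0,0,0],
    [0,0,0]
  ]
}}

```text
clock: 15.12
tool_pos: [0.6414, -0.0967, 0.1575]
eef_rot: [0.765, 0.643, 0.001, -0.0]
contact_force: [-2.1, -0.2, 5.6]
opening: 0.007
finger_force: 2.8
```

Touching at z=0.1575 against the expected 0.157: the key is fully seated. Now to the pin.

{"op": "servo_tool", "data": {
  "translation": [
    [0,0,-0.03],
    [0,0,-0.035],
    [0,0,-0.035],
    [0,0,0]
  ],
  "turn": [
    [0,0,0],
    [0,0,0],
    [0,0,0],
    [0,0,0]
  ]
}}

```text
clock: 15.62
tool_pos: [0.6431, -0.0972, 0.2597]
eef_rot: [0.766, 0.643, 0.003, 0.002]
contact_force: [-0.2, 0.0, -0.4]
opening: 0.007
finger_force: 0.0
```

```bash
python3 go.py .612 .0625 .25 -9.9 0
```

```text
shift [ 0.152  -0.0582  0.0096] turn [ 0.0063 -0.0019 -0.0002]
```

{"op": "servo_tool", "data": {
  "translation": [
    [0.038,-0.0145,0.0025],
    [0.038,-0.0145,0.0025],
    [0.038,-0.0145,0.0025],
    [0.038,-0.0147,0.0021],
    [0,0,0],
    [0,0,0]
  ],
  "turn": [
    [0.0063,-0.0019,0],
    [0,0,0],
    [0,0,0],
    [0,0,0],
    [0,0,0],
    [0,0,0]
  ],
  "grip": 0.5
}}

```text
clock: 16.38
tool_pos: [0.6097, 0.0617, 0.2465]
eef_rot: [0.766, 0.643, -0.003, -0.002]
contact_force: [-0.0, -1.0, -0.1]
opening: 0.501
finger_force: 0.0
```

```bash
python3 go.py .612 .0625 .178 -9.9 0; python3 - <<'E'
from h import *
s=snap('top'); a=s['img'][150:240,200:320]
w=snap('wrist')
b=cv2.resize(w['img'][100:340,180:460],(560,480))
cv2.imwrite('pics/w6.png',b[...,::-1])
E
```

```text
shift [0.0014 0.0026 0.0685] turn [-0.0075  0.002  -0.0006]
```

View pics/w6.png

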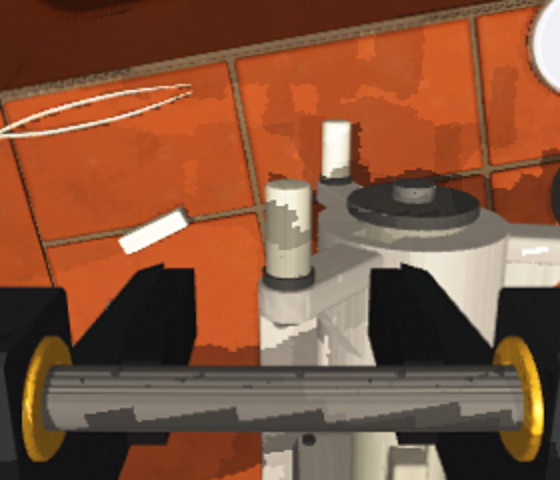

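```bash
python3 - <<'E'
from h import *
s=dict(np.load('/tmp/wrist.npz'))
for u,v in((324.5,192),(324.5,235)): print(onz(s,u,v,.1975),dep(s,u,v))
E
```

```text
[0.61454051 0.07856335 0.1975    ] [0.61431589 0.07718509 0.19196589]
[0.60943678 0.04931657 0.1975    ] [0.60940004 0.04909694 0.19694984]
```

The pin lies centred between the fingers (crop 287, 185-280), its middle at (0.612, 0.064). Descending and gripping.

{"op": "servo_tool", "data": {
  "translation": [
    [0.0024,0.0026,0.0225],
    [0,0,0.023],
    [0,0,0.023],
    [0,0,0],
    [0,0,0]
  ],
  "turn": [
    [-0.0075,0.002,0],
    [0,0,0],
    [0,0,0],
    [0,0,0],
    [0,0,0]
  ]
}}

```text
clock: 17.1
tool_pos: [0.6135, 0.0639, 0.1794]
eef_rot: [0.766, 0.643, 0.001, 0.0]
contact_force: [-0.6, 0.7, 1.3]
opening: 0.5
finger_force: 0.0
```

{"op": "servo_tool", "data": {
  "translation": [
    [0,0,0],
    [0,0,0],
    [0,0,0],
    [0,0,0],
    [0,0,0]
  ],
  "turn": [
    [0,0,0],
    [0,0,0],
    [0,0,0],
    [0,0,0],
    [0,0,0]
  ],
  "grip": 0.0,
  "grip_force": 20
}}

```text
clock: 17.73
tool_pos: [0.6125, 0.0649, 0.1789]
eef_rot: [0.765, 0.644, 0.001, -0.0]
contact_force: [-3.2, -0.4, 4.0]
opening: 0.176
finger_force: 20.0
```

```bash
python3 st.py; python3 go.py .612 .063 .178 -9.9 0
```

```text
[0.6125 0.0649 0.1789] yang -9.89 z [ 6.0e-04  1.5e-03 -1.0e+00] q [-0.189  0.747  0.017  1.66  -0.019  0.734 -0.335] [-3.2 -0.4  4. ] [-0.05  0.62  0.01] 17.725
shift [-0.002  -0.0002  0.0009] turn [ 0.0003 -0.0016  0.0002]
```

{"op": "servo_tool", "data": {
  "translation": [
    [0,0.0059,-0.0047],
    [0,0.0064,-0.0041],
    [0,0.0066,-0.0036],
    [0,0.007,-0.0029],
    [0,0,0]
  ],
  "turn": [
    [0,0,0],
    [0,0,0],
    [0,0,0],
    [0,0,0],
    [0,0,0]
  ],
  "grip_force": 10
}}

```text
clock: 18.35
tool_pos: [0.6389, 0.0603, 0.1946]
eef_rot: [0.766, 0.643, 0.001, -0.0]
contact_force: [-2.8, 0.0, 5.2]
opening: 0.176
finger_force: 10.0
```

{"op": "servo_tool", "data": {
  "translation": [
    [0,0.0073,-0.0024],
    [0,0.0074,-0.0017],
    [0,0.0075,-0.001],
    [0,0.0075,-0.0003],
    [0,0,0],
    [0,0,0]
  ],
  "turn": [
    [0,0,0],
    [0,0,0],
    [0,0,0],
    [0,0,0],
    [0,0,0],
    [0,0,0]
  ]
}}

```text
clock: 19.1
tool_pos: [0.6687, 0.055, 0.1994]
eef_rot: [0.766, 0.643, 0.002, 0.001]
contact_force: [1.0, -0.0, -0.2]
opening: 0.176
finger_force: 10.0
```

```bash
python3 st.py; python3 - <<'E'
from h import *
t=r.get_state()['tool_pos'];print('xd off',t[0]*.9851-t[1]*.1719-.6478)
s=snap('scene'); w=snap('wrist')
a=cv2.resize(s['img'][140:290,210:410],(600,450)); 
cv2.imwrite('pics/w7.png',a[...,::-1])
cl=cloud(w);np.save('/tmp/cl.npy',cl)
E
```

```text
[0.6687 0.055  0.1994] yang -9.91 z [ 0.0035  0.0012 -1.    ] q [-0.16   0.792  0.02   1.463 -0.019  0.884 -0.308] [ 1.  -0.  -0.2] [-0.08 -0.06 -0.03] 19.1
xd off 0.0014619168231846391
```

View pics/w7.png

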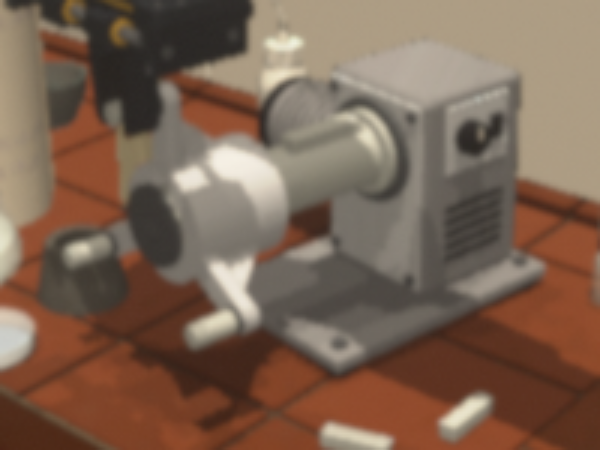

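The picture shows the spider with one arm upright, still held by the gripper (165,120), and the key in the slot (about 345,150). Now sliding.

{"op": "servo_tool", "data": {
  "translation": [
    [-0.008,-0.0014,0],
    [-0.01,0,0],
    [-0.01,0,0],
    [0,0,0],
    [0,0,0]
  ],
  "turn": [
    [-0.0015,0,0],
    [0,0,0],
    [0,0,0],
    [0,0,0],
    [0,0,0]
  ],
  "grip_force": 25
}}

```text
clock: 19.82
tool_pos: [0.6614, 0.025, 0.1994]
eef_rot: [0.766, 0.643, 0.0, 0.002]
contact_force: [2.8, -3.0, -2.1]
opening: 0.171
finger_force: 25.0
```

```bash
python3 st.py; python3 -c "
from h import *
t=r.get_state()['tool_pos'];print('xd off',t[0]*.9851-t[1]*.1719-.6478,'yd',t[0]*.1719+t[1]*.9851)"
```

```text
[0.6614 0.025  0.1994] yang -10.02 z [ 0.0025 -0.0021 -1.    ] q [-0.118  0.779  0.018  1.493 -0.013  0.867 -0.272] [ 2.8 -3.  -2.1] [-0.71 -0.68  0.02] 19.825
xd off -0.0005797700507319536 yd 0.13836130011378053
```

{"op": "servo_tool", "data": {
  "translation": [
    [-0.005,0,0],
    [-0.006,0,0],
    [-0.006,0,0],
    [0,0,0]
  ],
  "turn": [
    [0,0,0],
    [0,0,0],
    [0,0,0],
    [0,0,0]
  ]
}}

```text
clock: 20.32
tool_pos: [0.6584, 0.0101, 0.1994]
eef_rot: [0.766, 0.643, 0.001, 0.001]
contact_force: [3.4, -0.0, -2.0]
opening: 0.171
finger_force: 25.0
```

```bash
python3 st.py; python3 -c "
from h import *
t=r.get_state()['tool_pos'];print('xd off',t[0]*.9851-t[1]*.1719-.6478,'yd',t[0]*.1719+t[1]*.9851)
s=snap('top');c=cloud(s);im=s['img']
cv2.imwrite('pics/t8.png',cv2.resize(im[140:260,220:380],(800,600))[...,::-1])"
```

```text
[0.6584 0.0101 0.1994] yang -9.95 z [ 2.6e-03  2.0e-04 -1.0e+00] q [-0.092  0.775  0.013  1.504 -0.012  0.86  -0.249] [ 3.4 -0.  -2. ] [-0.15 -0.86  0.05] 20.325
xd off -0.0009366510878698886 yd 0.12309498877477822
```

View pics/t8.png

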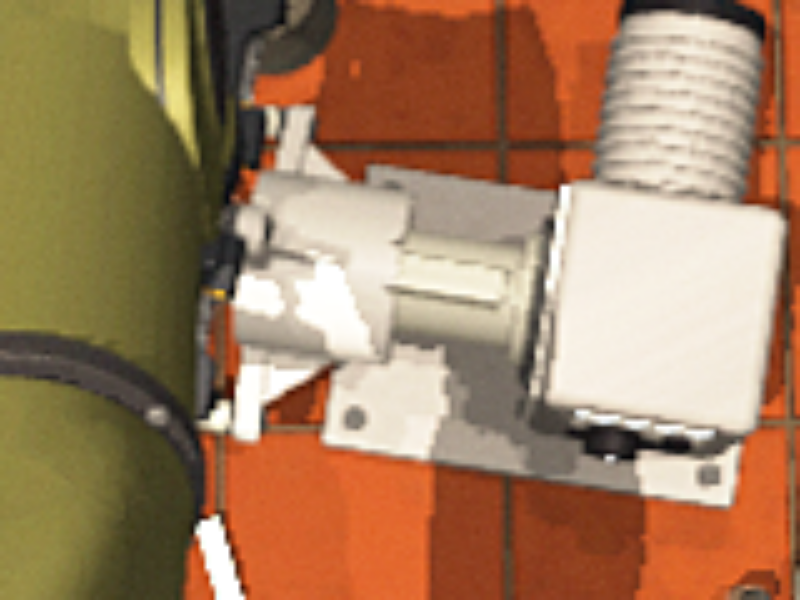

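The top picture shows the hub already over the left part of the key (crop 400,270), with little force. Continuing.

{"op": "servo_tool", "data": {
  "translation": [
    [-0.009,0.0005,0],
    [-0.009,0,0],
    [-0.009,0,0],
    [-0.009,0,0],
    [-0.008,0,0],
    [0,0,0]
  ],
  "turn": [
    [0,0,0],
    [0,0,0],
    [0,0,0],
    [0,0,0],
    [0,0,0],
    [0,0,0]
  ]
}}

```text
clock: 21.12
tool_pos: [0.6508, -0.0349, 0.1994]
eef_rot: [0.766, 0.643, 0.0, 0.001]
contact_force: [0.4, -1.6, 1.4]
opening: 0.171
finger_force: 25.0
```

{"op": "servo_tool", "data": {
  "translation": [
    [-0.003,0,0],
    [-0.003,0,0],
    [-0.003,0,0],
    [-0.002,0,0],
    [0,0,0]
  ],
  "turn": [
    [0,0,0],
    [0,0,0],
    [0,0,0],
    [0,0,0],
    [0,0,0]
  ]
}}

```text
clock: 21.75
tool_pos: [0.6495, -0.0436, 0.1993]
eef_rot: [0.766, 0.643, 0.001, 0.001]
contact_force: [0.5, 1.6, 2.7]
opening: 0.172
finger_force: 25.0
```

```bash
python3 st.py; python3 -c "
from h import *
t=r.get_state()['tool_pos'];print('xd off',t[0]*.9851-t[1]*.1719-.6478,'yd',t[0]*.1719+t[1]*.9851)"
```

```text
[ 0.6495 -0.0436  0.1993] yang -9.92 z [ 2.6e-03  7.0e-04 -1.0e+00] q [-0.006  0.765  0.004  1.53  -0.005  0.845 -0.173] [0.5 1.6 2.7] [ 0.19 -0.23 -0.01] 21.75
xd off -0.000524212021537962 yd 0.06871905919572815
```

{"op": "servo_tool", "data": {
  "translation": [
    [-0.001,0,0],
    [-0.001,0,0],
    [-0.001,0,0],
    [0,0,0]
  ],
  "turn": [
    [0,0,0],
    [0,0,0],
    [0,0,0],
    [0,0,0]
  ]
}}

```text
clock: 22.25
tool_pos: [0.6492, -0.0452, 0.1993]
eef_rot: [0.765, 0.644, 0.002, 0.0]
contact_force: [0.2, 4.5, 2.8]
opening: 0.172
finger_force: 25.0
```

{"op": "servo_tool", "data": {
  "translation": [
    [-0.001,0,0],
    [-0.001,0,0],
    [0,0,0]
  ],
  "turn": [
    [0,0,0],
    [0,0,0],
    [0,0,0]
  ]
}}

```text
clock: 22.62
tool_pos: [0.6492, -0.0453, 0.1993]
eef_rot: [0.765, 0.644, 0.003, -0.001]
contact_force: [1.8, 7.9, 2.2]
opening: 0.175
finger_force: 25.0
```

```bash
python3 st.py; python3 -c "
from h import *
t=r.get_state()['tool_pos'];print('xd off',t[0]*.9851-t[1]*.1719-.6478,'yd',t[0]*.1719+t[1]*.9851)"
```

```text
[ 0.6492 -0.0453  0.1993] yang -9.8 z [ 0.0037  0.0046 -1.    ] q [ 1.000e-03  7.640e-01 -0.000e+00  1.531e+00 -6.000e-03  8.430e-01
 -1.660e-01] [1.8 7.9 2.2] [ 1.35 -0.48  0.  ] 22.625
xd off -0.0004800342749814446 yd 0.06699281943387951
```

{"op": "servo_tool", "data": {
  "translation": [
    [-0.001,0,0],
    [-0.001,0,0],
    [0,0,0]
  ],
  "turn": [
    [0,0,0],
    [0,0,0],
    [0,0,0]
  ]
}}

```text
clock: 23.0
tool_pos: [0.6492, -0.0453, 0.1994]
eef_rot: [0.764, 0.645, 0.004, -0.001]
contact_force: [2.9, 10.1, 2.6]
opening: 0.172
finger_force: 25.0
```

{"op": "servo_tool", "data": {
  "translation": [
    [0,0,0],
    [0,0,0],
    [0,0,0],
    [0,0,-0.02],
    [0,0,-0.03],
    [0,0,-0.04],
    [0,0,-0.04],
    [0,0,0],
    [0,0,0]
  ],
  "turn": [
    [0,0,0],
    [0,0,0],
    [0,0,0],
    [0,0,0],
    [0,0,0],
    [0,0,0],
    [0,0,0],
    [0,0,0],
    [0,0,0]
  ],
  "grip": 0.4
}}

```text
clock: 24.12
tool_pos: [0.6472, -0.0507, 0.3283]
eef_rot: [0.766, 0.643, 0.0, -0.0]
contact_force: [-1.6, -0.9, -0.7]
opening: 0.401
finger_force: 0.0
```

```bash
python3 st.py; python3 - <<'E'
from h import *
S=.6478*np.array([.9851,-.1719])+.0124*np.array([.1719,.9851]); ex=np.array([.9851,-.1719]); ey=np.array([.1719,.9851])
for n in('wrist','scene','top'):
    s=snap(n); c=cloud(s); xd=(c[...,:2]-S)@ex; yd=(c[...,:2]-S)@ey; z=c[...,2]
    ax=np.hypot(xd,z-.125); ok=(s['z_map']>0)
    h=ok&(ax>.038)&(ax<.046)&(yd>-.06)&(yd<.06)&(z<.172)&(z>.125)   # hub surface
    p=ok&(abs(xd)<.02)&(z>.195)&(z<.24)&(yd>-.01)&(yd<.09)
    q=ok&(abs(xd)<.015)&(z>.135)&(z<.16)&(yd>-.03)&(yd<.1)
    print(n,'hub',h.sum(),np.percentile(yd[h],[1,5,95,99]).round(4) if h.any() else '','pin/arm',p.sum(),(np.percentile(yd[p],[2,98]).round(4),np.median(xd[p]).round(4)) if p.any() else '','shaft crown',q.sum())
E
```

```text
[ 0.6472 -0.0507  0.3283] yang -9.93 z [ 5.e-04  8.e-04 -1.e+00] q [ 1.000e-03  6.370e-01  1.200e-02  1.371e+00 -9.000e-03  1.134e+00
 -1.590e-01] [-1.6 -0.9 -0.7] [-0.05  0.08 -0.04] 24.125
wrist hub 4399 [-0.0509 -0.05    0.0314  0.0341] pin/arm 1135 (array([0.021 , 0.0671]), np.float64(-0.0012)) shaft crown 1405
scene hub 936 [-0.0515 -0.0492  0.0344  0.0363] pin/arm 217 (array([0.024 , 0.0697]), np.float64(-0.0082)) shaft crown 247
top hub 893 [-0.0489 -0.0463  0.0165  0.0202] pin/arm 9 (array([0.018 , 0.0205]), np.float64(0.0005)) shaft crown 0
```

The pin end is at y = 67 mm and the arm face at 20-21 mm, exactly what a fully home hub should give, and the arm is at the top. The gripper is clear, so I'm handing in.

```bash
python3 -c "
from h import *
print(r.finish_job())"
```

```text
the job is handed in; nothing more can be done
None
```

I handed the job in at about 24 s: the key lies fully down in the slot, the spider's keyway is at the top, and its hub is home against the collar, measured at 102 mm of travel. The hand-in gave no verdict.

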